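# Close a spring-loaded battery pack and hold it shut

## Robot

A 6-joint arm with a two-finger parallel gripper is mounted at the origin on the work surface. World frame = base frame: x ahead of the robot, y to its left, z up, the work surface at z = 0. Lengths are in m, angles in rad, forces in N, time in s.
With the tool pointing down it reaches from about 0.375 to 0.925 m from the base axis. Payload 5.7 kg.
Tool frame: the origin (TCP) lies on the centre line of the jaws, within the pads' length; the fingertips stand 17 mm ahead of it and the grasp point (between the pads) lies 2 mm behind it; z points along the fingers, x is the direction in which the jaws open and shut, and the axes are right-handed (so a half turn about z gives the same grasp; the last joint's range is limited). The gripper opens to 88 mm and grips with 3 to 60 N. Pads are 20 mm wide; open, the fingers measure 115 mm over their backs; the gripper's body (75 mm by 178 mm) begins 61 mm behind the grasp point.
Start: joints at [1.157, 0.359, 1.51, -0, 1.272, -0.115], TCP at [0.177, 0.573, 0.24] pointing down, gripper open.
Joint ranges: [-2.97, 2.97], [-1.01, 2.36], [0.21, 2.38], [-0.96, 4.11], [0.2, 2.71], [-2.98, 2.98]. Speed limits (rad/s): [2.39, 2.39, 3.14, 3.14, 3.14, 3.14].

## Interface

Orientations are given as a 3x3 rotation matrix whose columns are the frame's x, y, z axes.
In Python, from station import move_pose, movel, move_joints, ungrasp, grab, hold, solve_ik, read_camera, camera_model, MotionError, finish_job, read_t, read_joints, read_joint_velocities, read_joint_efforts, read_tool_pos, read_eef_rot, read_ft_force, read_wrist_torque, read_opening gives the robot as it stands. The module is installed in compiled form; this text tells all that it offers. Calls block until the motion is done:
- move_pose(position, orientation): joint-space move of the TCP to a pose.
- movel(position, vel=0.15, rotation=None): straight line of the TCP; rotation=None keeps the orientation; vel is the mean speed in m/s.
- move_joints(angles): joint-space move.
- ungrasp() and grab(force=None): open the fingers fully, or close them until they stop; force is the grip in N (None keeps the last).
- hold(seconds).
- solve_ik(position, orientation): joint angles nearest the present ones, or None.
- read_camera(name): name is "scene" or "top" or "wrist"; returns the picture (384x512x3 uint8, blue, green, red); there is no depth.
- camera_model(name): a dict with "intrinsics" (3x3 intrinsics, pixels), "k1" (the pictures are not rectified: a ray, as slopes to the right and down, at radius r is drawn at 1 + k1 r^2 times it, then the intrinsics apply), "T" (4x4, takes a point from camera to world coordinates). Camera axes: x right, y up, looking along -z (the intrinsics and any distortion apply to the point x, -y, -z); pixel columns grow to the right and rows downward; lengths in m; the calibration is good to about 2 mm. A picture is of the moment at which its call begins: read the wrist's pose just before it. camera_model takes no time and is no camera call; for the wrist camera it gives the pose at the moment of the call.
A pose or a line that the arm cannot do raises MotionError and nothing moves.
- finish_job(): hands the job in, once; it reports no verdict.
Readings, each from a call of its own:
- read_t(): time.
- read_joints(): joint angles.
- read_joint_velocities(): joint speeds.
- read_joint_efforts(): joint torques, N m.
- read_tool_pos(): TCP position.
- read_eef_rot(): TCP orientation.
- read_ft_force(): force on the tool from outside, world axes, zero at the start.
- read_wrist_torque(): the same for the moment, N m.
- read_opening(): finger opening in m.
Only numpy, scipy, OpenCV 4.12 (cv2) and the standard library are available. Lean on these libraries where they do the work, as an engineer would, in place of code of your own. Each camera call takes 0.05 s, during which the arm holds its last target.

## Task

Put the loose cell block into the well of the lower case half that is fixed in the holder, then set the upper half over it on the two dowels. The contact spring under the block pushes the case open, so press the upper half down until the two halves meet all round and finish while still holding the case pressed shut; do not let go at the end. Leave the other things on the bench where they are.

Things in the scene. Friction and masses are not known exactly. Their poses are not given: they have to be found in the camera images.
- lower_half: Lower half of a battery-pack case, grey, fixed in an aluminium holder (immovable). Origin: centre of the holder's underside, on the bench; x along the case, y across, z up. Holder plate 150 x 84 mm, 12 mm thick, end stops at x 60 to 70 mm, up to z 26 mm. Case 120 (x) x 46 (y) mm, flat rim at z 38 mm, with an open well and a steel dowel at each end. Both ends are alike.
- spring_pad (a joint): Sprung brass pad in the bottom of the well, moving straight down. 0 = fully up (pad top at z 28 mm), grows as pressed (m), stop at 0.0065. Resists with 5 N at the start, 9 N at 0.005. The block, or block plus upper half, does not sink it by weight alone: the case then stands 5 mm open. Pressed shut it reads 0.005; let go, it opens the case again.
- upper_half: Loose upper half of the case, grey, 0.11 kg, open side down on the bench. Origin: centre of its underside; x along, y across, z up. 120 (x) x 46 (y) x 24 mm. A 10 mm through hole at x = +49 and -49 mm takes the dowels; between them the underside is hollow, 76 x 34 x 12 mm deep. Fits either way round. Long sides flat, good to grip. Shut, its origin is 38 mm above lower_half's.
- cell_block: Loose cell block, black with a grey band, 0.13 kg, on the bench. Origin: centre of its underside; x along it, y across, z up. 68 (x) x 26 (y) x 27 mm. Fits the well lengthwise, either way round. On the raised spring pad its underside is 28 mm above the bench and its top 17 mm above the rim; with the case pressed shut 23 mm and 12 mm.
- well (a point): Centre of the well's mouth, level with the rim of lower_half (z 38 mm), same axes. The well is 72 (x) x 30 (y) mm, so the cell block has 2 mm to spare on each side.
- dowel_a (a point): Centre of the top of the steel dowel at lower_half x = +49 mm: 8 mm diameter, stands 18 mm above the rim (top at z 56 mm), last 5 mm tapering to 3.6 mm. Fixed to lower_half.
- dowel_b (a point): Centre of the top of the steel dowel at lower_half x = -49 mm: 8 mm diameter, stands 18 mm above the rim (top at z 56 mm), last 5 mm tapering to 3.6 mm. Fixed to lower_half.
- multimeter: Orange handheld meter lying on its back, about 170 x 82 x 38 mm; bystander.
- tape_roll: Red roll of tape lying flat, 90 mm across, 19 mm tall; bystander.
- screw_jar: Small clear jar, 34 mm across, 50 mm tall; bystander.
- screwdriver: Screwdriver lying flat, 170 mm long; bystander.
- memory_stick: Flat blue memory board, 68 x 30 x 4 mm; bystander.
- spacer: Upright aluminium cylinder, 22 mm across, 28 mm tall; bystander.
- screw_tray: Open blue tray of screws, 120 x 85 x 26 mm; bystander.
Not all that is in view belongs to the job. What is shaped like the lower_half but pink is not meant.

How it is judged:
On the way, in this order (a step that is already met when the one before it is completed fails the run):
1. the cell block stands in the well of the lower half, on its spring pad, with the upper half not yet over it (horizontal distance between cell_block and lower_half below 0.005 m and angle between the x axis of cell_block and the x axis of lower_half, either way round below 0.12 rad and angle between cell_block's own z axis and vertical below 0.12 rad and z of cell_block in the frame of lower_half below 0.0305 m and horizontal distance between upper_half and lower_half above 0.06 m), for 0.2 s.
2. the upper half sits over the block with both dowels in its holes (horizontal distance between upper_half and lower_half below 0.003 m and angle between the x axis of upper_half and the x axis of lower_half, either way round below 0.05 rad and angle between upper_half's own z axis and vertical below 0.08 rad and z of upper_half in the frame of lower_half below 0.047 m), for 0.2 s.
At the end, for the whole second after the job is handed in: Robot still pressing the upper half (over 3 N), which is at rest on the dowels (within 3 mm, 0.05 rad; level within 0.08 rad), underside under 1.8 mm from the rim, the cell block in the well (within 5 mm, 0.12 rad, upright, under 2.5 mm high), the pad down over 3 mm (horizontal distance between cell_block and lower_half below 0.005 m and angle between the x axis of cell_block and the x axis of lower_half, either way round below 0.12 rad and angle between cell_block's own z axis and vertical below 0.12 rad and horizontal distance between upper_half and lower_half below 0.003 m and angle between the x axis of upper_half and the x axis of lower_half, either way round below 0.05 rad and angle between upper_half's own z axis and vertical below 0.08 rad and z of cell_block in the frame of lower_half below 0.0255 m and z of upper_half in the frame of lower_half between 0.036 and 0.0398 m and value of joint spring_pad above 0.003 m and linear speed of upper_half below 0.02 m/s and contact force between any of the fingers, the arm and upper_half above 3 N); the arm keeps its last pose, push and grip.
It fails at once if a bystander (meter, tape, jar, screwdriver, memory board, spacer, screw tray) is moved more than 30 mm (distance of any of multimeter, tape_roll, screw_jar, screwdriver, memory_stick, spacer, screw_tray from where it was at the start of the episode above 0.03 m).
It also fails if it takes over 59 s, if anything falls off the work surface, if the arm or the gripper's body presses on something with over 40 N, if the wrist force passes 120 N, or if a joint passes its speed limit or range.

## Working session

There is one attempt and no reset: what is moved stays moved. The work goes in short steps, each a Python script; the robot and the scene stay as the last script left them, time stands still between calls to the robot, and variables do not carry over. Pictures are saved under pics/ and viewed, and the job is handed in when it is done.

```bash
mkdir -p pics; cat > h.py <<'E'
import numpy as np, cv2
from station import *
def ray(name,u,v,M=None):
    M=M or camera_model(name); K=np.array(M["intrinsics"]); k1=M["k1"]; T=np.array(M["T"])
    d=np.linalg.solve(K,np.array([u,v,1.0]))[:2]; s=d.copy()
    for _ in range(30): s=d/(1+k1*(s@s))
    return T[:3,3], T[:3,:3]@np.array([s[0],-s[1],-1.0])
def at(name,u,v,z,M=None):
    o,d=ray(name,u,v,M); return o+d*(z-o[2])/d[2]
def proj(name,p,M=None):
    M=M or camera_model(name); K=np.array(M["intrinsics"]); T=np.array(M["T"])
    c=T[:3,:3].T@(np.array(p)-T[:3,3]); s=np.array([c[0],-c[1]])/-c[2]; s=s*(1+M["k1"]*(s@s))
    return (K@np.array([s[0],s[1],1]))[:2]
def down(a): # jaw axis at angle a
    c,s=np.cos(a),np.sin(a); return np.array([[c,s,0],[s,-c,0],[0,0,-1.0]])
E
python3 - <<'E'
from h import *
print(read_t(),read_tool_pos(),read_eef_rot())
for n in ["top","scene","wrist"]:
    M=camera_model(n);print(n,M)
    im=read_camera(n); cv2.imwrite(f"pics/{n}0_raw.png",im)
    cv2.imwrite(f"pics/{n}0.png",cv2.resize(im,(800,600),interpolation=cv2.INTER_CUBIC))
E
```

```text
0.0 [0.17638244 0.57281463 0.23880945] [[ 2.94387945e-01  9.55685731e-01 -7.22281430e-04]
 [ 9.55684327e-01 -2.94388760e-01 -1.65071295e-03]
 [-1.79019435e-03 -2.04323049e-04 -9.99998377e-01]]
top {'intrinsics': array([[497.16791564,   0.        , 260.67991636],
       [  0.        , 497.16791564, 195.26437415],
       [  0.        ,   0.        ,   1.        ]]), 'k1': -0.03615877022968859, 'T': array([[ 0.00945366,  0.98135921, -0.19194979,  0.14994135],
       [-0.99994442,  0.0083816 , -0.00639636, -0.00776958],
       [-0.00466828,  0.19199959,  0.9813839 ,  1.71495788],
       [ 0.        ,  0.        ,  0.        ,  1.        ]])}
scene {'intrinsics': array([[443.33528898,   0.        , 260.98020827],
       [  0.        , 443.33528898, 193.5613401 ],
       [  0.        ,   0.        ,   1.        ]]), 'k1': -0.1446919813012431, 'T': array([[ 0.57631434, -0.61611313,  0.53690445,  1.15962336],
       [ 0.81714025,  0.44407342, -0.36753314, -0.47503253],
       [-0.011983  ,  0.65054086,  0.75937672,  1.07246079],
       [ 0.        ,  0.        ,  0.        ,  1.        ]])}
wrist {'intrinsics': array([[330.8732374 ,   0.        , 249.59364941],
       [  0.        , 330.8732374 , 192.94401802],
       [  0.        ,   0.        ,   1.        ]]), 'k1': -0.0734320950648476, 'T': array([[ 0.29431051, -0.92200327, -0.25157762,  0.10823799],
       [ 0.95570897,  0.28357189,  0.07878673,  0.59493917],
       [-0.00130128, -0.26362275,  0.96462498,  0.38393618],
       [ 0.        ,  0.        ,  0.        ,  1.        ]])}
```

View pics/top0.png

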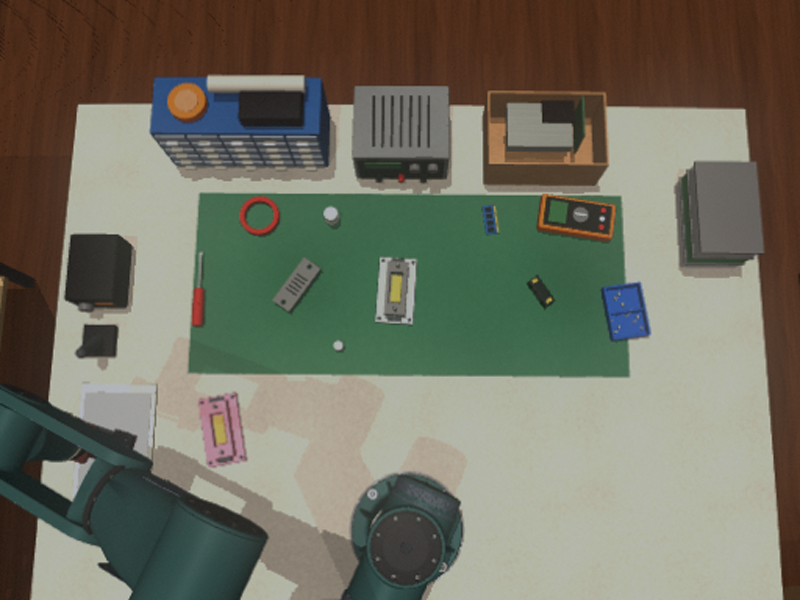

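View pics/scene0.png

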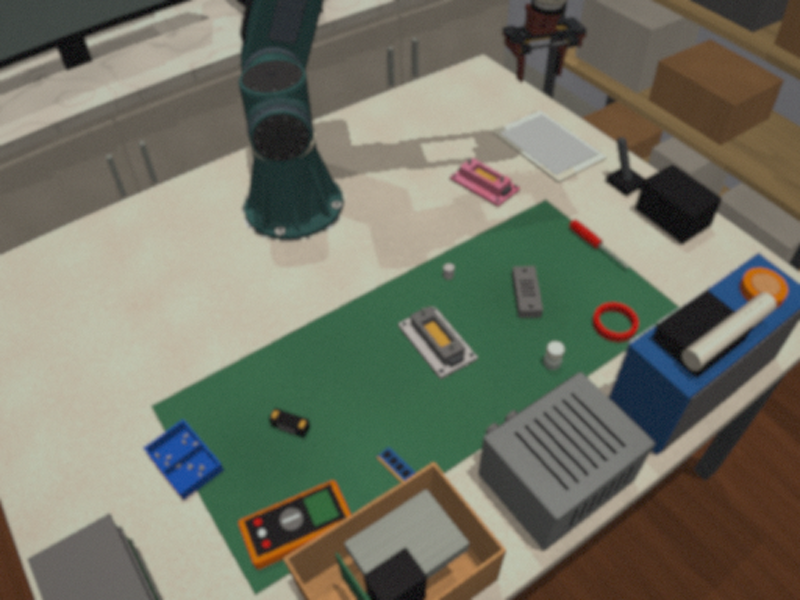

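View pics/wrist0.png

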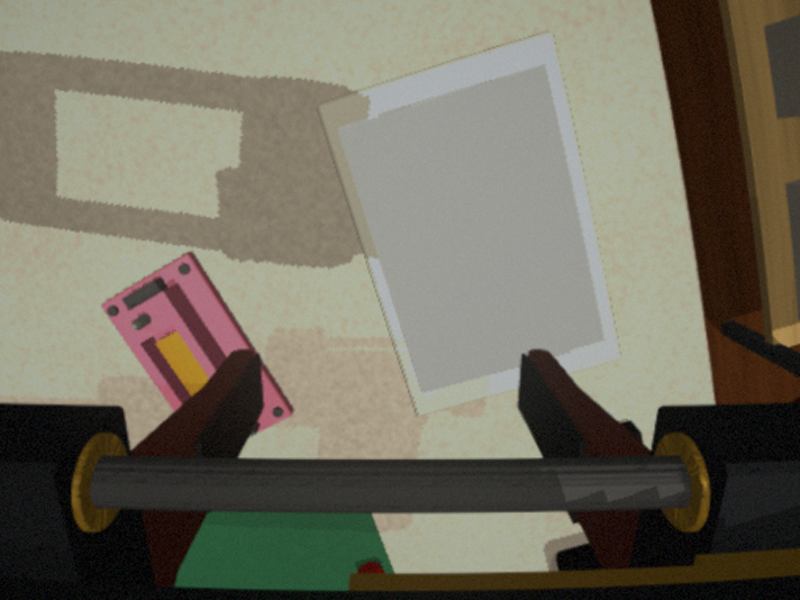

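Top view: lower half ≈(396,290), upper half ≈(297,285), block ≈(541,291), all in the 800x600 picture; the pink decoy is at (221,428). I'll enlarge these.

```bash
python3 - <<'E'
import cv2,numpy as np
im=cv2.imread("pics/top0_raw.png")
t=[]
for (u,v) in [(253,186),(190,182),(346,186)]:
    c=im[v-30:v+30,u-24:u+24]; t.append(cv2.resize(c,None,fx=5.5,fy=5.5,interpolation=cv2.INTER_CUBIC))
o=np.hstack(t); cv2.imwrite("pics/crop0.png",o); print(o.shape)
from h import *
for n,(u,v),z in [("low",(253.4,185.6),.038),("up",(190,182.4),.024),("blk",(346.2,186.2),.027)]: print(n,at("top",u,v,z))
E
```

```text
(330, 792, 3)
low [0.5117016  0.02859983 0.038     ]
up [0.52429585 0.25023423 0.024     ]
blk [ 0.51470182 -0.29345665  0.027     ]
```

View pics/crop0.png

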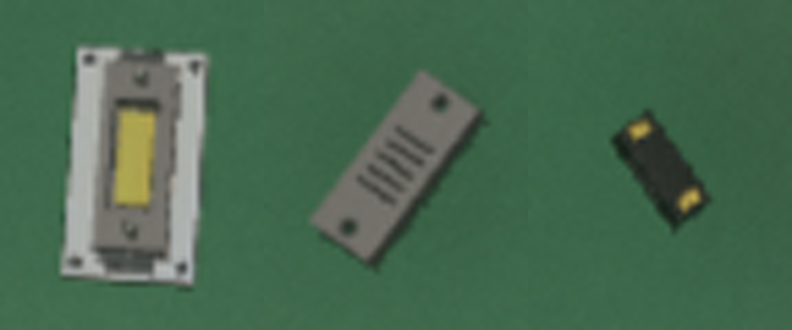

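Angles come out at about -4.5° for the lower half, -36° for the upper and +34.5° for the block. Next I'll refine with the wrist camera on the way across.

```bash
python3 - <<'E'
from h import *
import pickle
q=read_joints()
d=np.deg2rad
st={}
for n,p,a in [("up",(.524,.25),-36),("low",(.512,.029),-4.5),("blk",(.515,-.293),34.5)]:
    best=None
    for k in (90,-90):
        s=solve_ik([*p,.2],down(d(a+k)))
        print(n,k,None if s is None else np.round(s,2))
        if s is not None and (best is None or abs(s[5])<abs(best[0][5])): best=(s,k)
    move_pose([*p,.2],down(d(a+best[1])))
    M=camera_model("wrist"); im=read_camera("wrist")
    st[n]=M; cv2.imwrite(f"pics/w1_{n}_raw.png",im)
    cv2.imwrite(f"pics/w1_{n}.png",cv2.resize(im,(800,600),interpolation=cv2.INTER_CUBIC))
    print(read_t(),read_tool_pos(),np.round(read_joints(),2),read_ft_force())
pickle.dump(st,open("w1.pkl","wb"))
E
```

```text
up 90 [ 0.33  0.37  1.6  -0.    1.17 -0.62]
up -90 [ 0.33  0.37  1.6  -0.    1.17  2.53]
1.9417 [0.52352954 0.25101568 0.20009849] [ 0.33  0.37  1.6   0.    1.17 -0.62] [ 0.24188612  0.82381557 -0.41881476]
low 90 [-0.08  0.28  1.75 -0.    1.12 -1.57]
low -90 [-0.08  0.28  1.75 -0.    1.12  1.57]
2.9 [0.51234984 0.03013193 0.20014082] [-0.08  0.28  1.74  0.    1.12 -1.57] [-1.03876255 -0.38380001 -0.25144566]
blk 90 [-0.63  0.39  1.57 -0.    1.18 -2.81]
blk -90 [-0.63  0.39  1.57 -0.    1.18  0.33]
4.6167 [ 0.51524696 -0.29212346  0.1999517 ] [-0.63  0.39  1.57  0.    1.18  0.33] [ 0.46119229 -0.49947572  0.68919162]
```

View pics/w1_up.png

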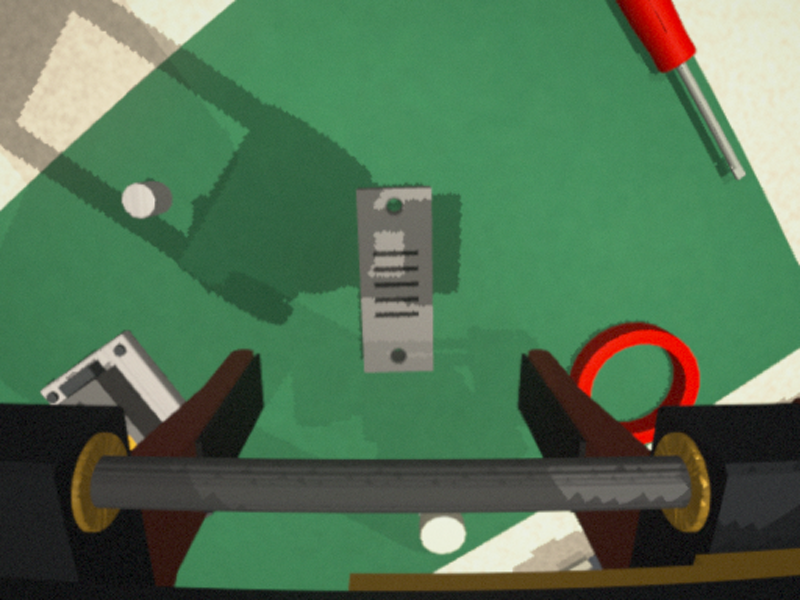

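View pics/w1_low.png

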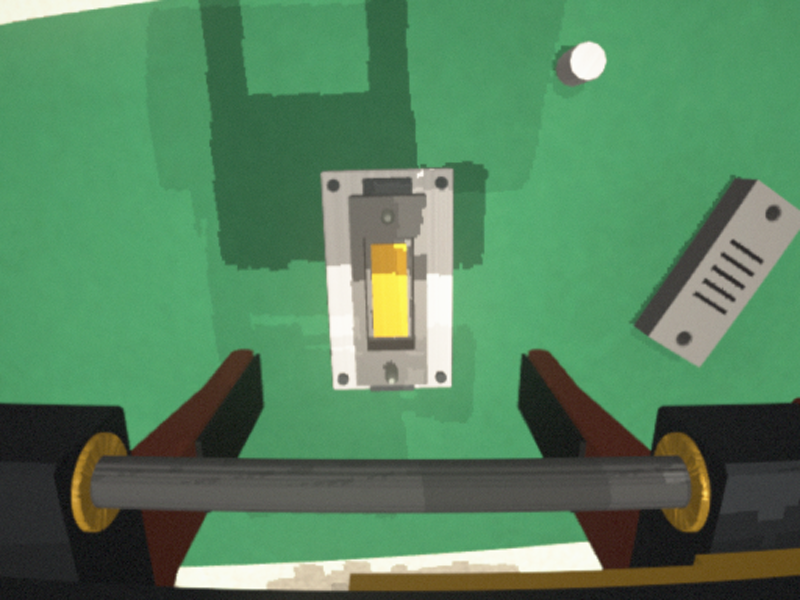

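View pics/w1_blk.png

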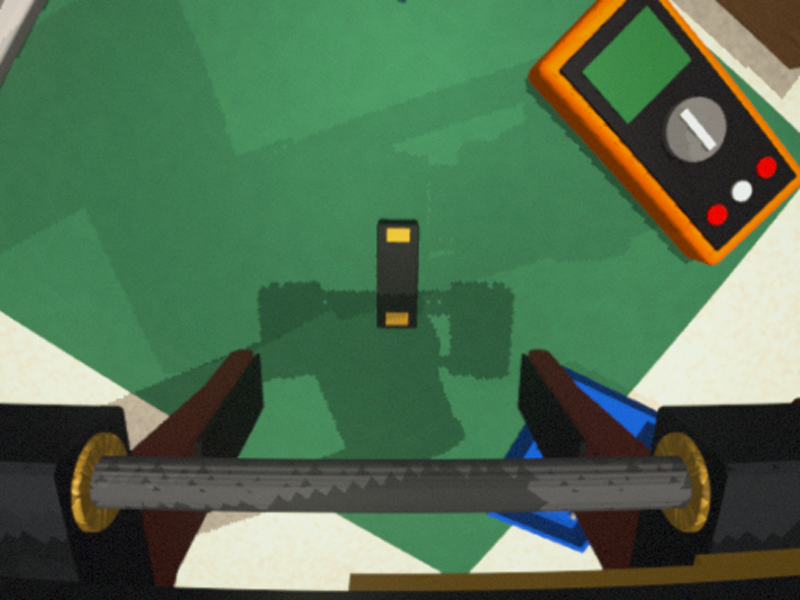

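Upper half: holes at (394,206) and (398,355). Lower half: dowels at (388,216) and (391,372). Block: gold contacts at (398,235) and (397,319). I need closer crops for sharper pixel positions.

```bash
python3 - <<'E'
import cv2,numpy as np
t=[]
# raw = v800*0.64
for n,u0,v0 in [("up",215,115),("low",205,105),("blk",215,125)]:
    im=cv2.imread(f"pics/w1_{n}_raw.png")
    w=85 if n=="low" else 75
    c=im[v0:v0+148,u0:u0+w]; t.append(cv2.resize(c,None,fx=4,fy=4,interpolation=cv2.INTER_CUBIC))
for n,o in zip(["up","low","blk"],t): print(o.shape)
t=[cv2.resize(x,(int(x.shape[1]*.85),int(x.shape[0]*.85))) if 0 else x for x in t]
cv2.imwrite("pics/crop1.png",np.hstack([t[0],t[1]])[:600,:800]); cv2.imwrite("pics/crop1b.png",t[2])
E
```

```text
(592, 300, 3)
(592, 340, 3)
(592, 300, 3)
```

View pics/crop1.png

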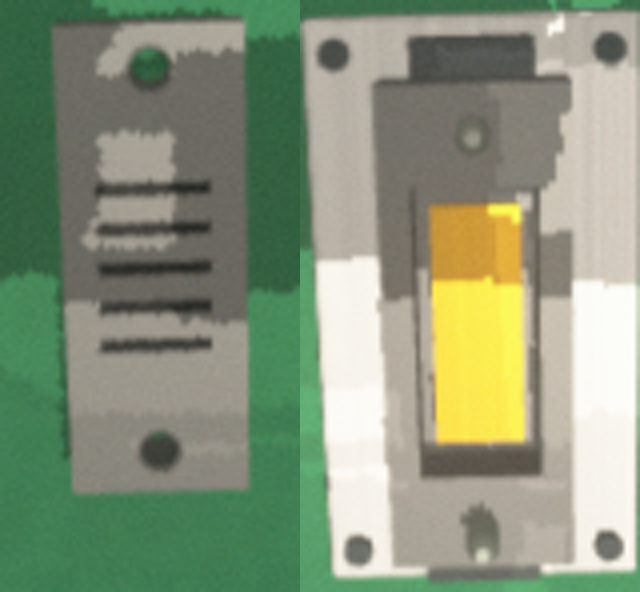

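View pics/crop1b.png

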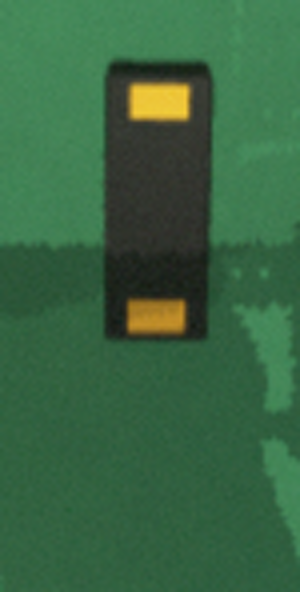

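```bash
cat > fit.py <<'E'
from h import *
import pickle
from scipy.optimize import least_squares
def fit(M,obj,pix,g):
    obj=np.array(obj,float); pix=np.array(pix,float)
    P=np.array([at("wrist",u,v,z,M) for (u,v),z in zip(pix,obj[:,2])])
    def f(x):
        c,s=np.cos(x[2]),np.sin(x[2]); R=np.array([[c,-s],[s,c]])
        return (obj[:,:2]@R.T+x[:2]-P[:,:2]).ravel()
    r=least_squares(f,g,loss="soft_l1",f_scale=.002)
    print(np.round(r.x[:2],4),"deg",np.round(np.rad2deg(r.x[2]),2),"res mm",np.round(r.fun.reshape(-1,2)*1000,1).tolist())
    return r.x
def px(l,u0,v0,x0=0): return [(u0+(x-x0+.5)/4-.5,v0+(y+.5)/4-.5) for x,y in l]
E
python3 - <<'E'
from fit import *
st=pickle.load(open("w1.pkl","rb")); r=np.deg2rad
# image up dir in world = camera y axis
for n in st: print(n,np.round(np.rad2deg(np.arctan2(st[n]["T"][1,1],st[n]["T"][0,1])),1))
def ob(hx,hy,z,s): return [(s*a*hx,s*b*hy,z) for a,b in [(1,1),(1,-1),(-1,-1),(-1,1)]]
def sgn(n,a): return 1 if np.cos(np.arctan2(st[n]["T"][1,1],st[n]["T"][0,1])-r(a))>0 else -1
s=sgn("up",-36)
fit(st["up"],ob(.06,.023,.024,s)+[(s*.049,0,.024),(-s*.049,0,.024)],px([(53,24),(245,20),(248,490),(72,493),(149,68),(159,452)],215,115),(.524,.25,r(-36)))
s=sgn("low",-4.5)
print("rim");fit(st["low"],ob(.06,.023,.038,s),px([(375,83),(570,77),(573,563),(392,567)],205,105,300),(.512,.03,r(-4.5)))
print("well");fit(st["low"],ob(.036,.015,.038,s),px([(412,190),(540,190),(541,474),(421,474)],205,105,300),(.512,.03,r(-4.5)))
print("dow");fit(st["low"],[(s*.049,0,.056),(-s*.049,0,.056)],px([(473,134),(483,555)],205,105,300),(.512,.03,r(-4.5)))
print("plate holes");fit(st["low"],ob(.065,.035,.012,s),px([(333,54),(610,47),(609,545),(359,549)],205,105,300),(.512,.03,r(-4.5)))
s=sgn("blk",34.5)
fit(st["blk"],ob(.034,.013,.027,s),px([(107,66),(210,66),(207,338),(106,338)],215,125),(.515,-.293,r(34.5)))
fit(st["blk"],[(s*.0265,0,.027),(-s*.0265,0,.027)],px([(159,102),(156,316)],215,125),(.515,-.293,r(34.5)))
E
```

```text
up 144.1
low 175.4
blk 34.6
[0.5296 0.2524] deg -34.46 res mm [[0.1, -0.3], [0.1, 0.1], [-0.3, 0.1], [-0.0, -0.0], [0.3, 0.0], [-0.1, 0.0]]
rim
[0.5202 0.0296] deg -3.36 res mm [[-0.2, -0.8], [0.3, 0.6], [0.0, 0.2], [-0.2, -0.1]]
well
[0.5206 0.0297] deg -3.69 res mm [[-0.6, 0.0], [-1.0, 0.2], [0.6, 0.1], [1.0, -0.3]]
dow
[0.5201 0.0297] deg -3.25 res mm [[0.5, -0.0], [-0.5, 0.0]]
plate holes
[0.5207 0.0296] deg -3.19 res mm [[1.0, -0.8], [1.2, 0.8], [-1.3, 1.0], [-0.9, -0.9]]
[ 0.5202 -0.2936] deg 34.41 res mm [[-0.5, 0.5], [0.2, -0.7], [0.3, -0.1], [0.1, 0.3]]
[ 0.519  -0.2944] deg 34.02 res mm [[-0.4, -0.3], [0.4, 0.3]]
```

Fits agree within 1 mm, and sizes match. The top-camera offset came from my rough pixel reading. Next: grasp the block.

```bash
python3 - <<'E'
from h import *
import pickle
R=down(np.deg2rad(34.3-90))
b=[.5198,-.294]
move_pose([*b,.09],R)
movel([*b,.0305],vel=.1)
print(read_tool_pos(),read_ft_force())
grab(25)
print("open",read_opening(),read_t())
movel([*b,.13],vel=.2)
M=camera_model("wrist");im=read_camera("wrist"); pickle.dump((M,read_tool_pos(),read_eef_rot()),open("w2.pkl","wb"))
cv2.imwrite("pics/w2_raw.png",im); cv2.imwrite("pics/w2.png",cv2.resize(im[150:350,150:400],None,fx=3,fy=3,interpolation=cv2.INTER_CUBIC))
print(read_tool_pos(),read_opening(),read_ft_force(),read_t())
E
```

```text
[ 0.52031194 -0.29437951  0.03118385] [ 0.29735081  0.56997354 -0.6371464 ]
open 0.025602993203807704 6.85
[ 0.51874554 -0.29324714  0.12856802] 0.02563111827250513 [ 0.03164     0.26827157 -1.12630766] 7.55
```

View pics/w2.png

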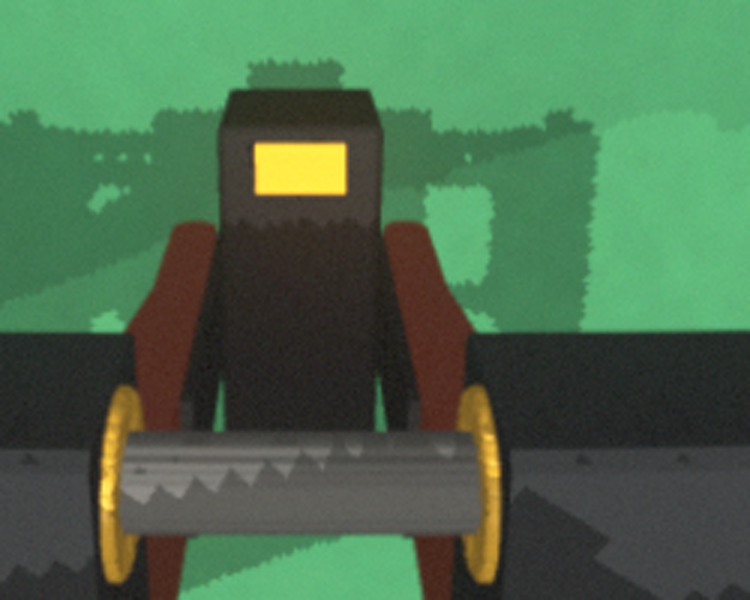

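Block held squarely: front contact at crop (300,168), front top corners at (220,128) and (382,128). I'll compute the in-hand offset.

```bash
python3 - <<'E'
from h import *
import pickle
M,p,R=pickle.load(open("w2.pkl","rb")); R=np.array(R);p=np.array(p)
T=np.array(M["T"]); print("cam in tool",R.T@(T[:3,3]-p))
for x,y in [(300.5,168),(220,128),(382,128),(254,143),(347,195)]:
    w=at("wrist",150+(x+.5)/3-.5,150+(y+.5)/3-.5,p[2]-.004,M); print(np.round(R.T@(w-p)*1000,1))
st=pickle.load(open("w1.pkl","rb")); print(st["low"]["T"][:3,3])
E
```

```text
cam in tool [ 0.00025627 -0.07331646 -0.14580161]
[  0.5 -26.    4. ]
[-12.1 -32.6   4. ]
[ 13.2 -32.6   3.9]
[ -6.8 -30.1   4. ]
[  7.9 -21.5   4. ]
[0.44096017 0.03605672 0.34515736]
```

```bash
python3 - <<'E'
from h import *
t=read_t()
A=np.array([np.array(camera_model("wrist")["T"])[:3,3] for _ in range(5)]);B=np.array([read_tool_pos() for _ in range(5)])
print(A.round(4),B.round(4),read_t()-t)
q=np.array([read_joints() for _ in range(5)]);print(q.round(4))
import pickle
st=pickle.load(open("w1.pkl","rb"))
for n,p,a in [("up",(.524,.25),54),("low",(.512,.029),85.5),("blk",(.515,-.293),-55.5)]:
    T=np.array(st[n]["T"]);R=down(np.deg2rad(a)); print(n,(R.T@(T[:3,3]-np.array([*p,.2]))*1000).round(1), cv2.Rodrigues(R.T@T[:3,:3])[0].ravel().round(4))
E
```

```text
[[ 0.5795 -0.2522  0.2735]
 [ 0.5795 -0.2522  0.2735]
 [ 0.5795 -0.2522  0.2735]
 [ 0.5795 -0.2522  0.2735]
 [ 0.5795 -0.2522  0.2735]] [[ 0.5187 -0.2932  0.1286]
 [ 0.5187 -0.2932  0.1286]
 [ 0.5187 -0.2932  0.1286]
 [ 0.5187 -0.2932  0.1286]
 [ 0.5187 -0.2932  0.1286]] 0.0
[[-0.6304  0.4714  1.6359  0.      1.037   0.3418]
 [-0.6304  0.4714  1.6359  0.      1.037   0.3418]
 [-0.6304  0.4714  1.6359  0.      1.037   0.3418]
 [-0.6304  0.4714  1.6359  0.      1.037   0.3418]
 [-0.6304  0.4714  1.6359  0.      1.037   0.3418]]
up [   1.3  -72.8 -145.2] [ 2.875e+00 -1.600e-03 -8.000e-04]
low [   1.5  -71.4 -145.2] [ 2.874e+00  1.100e-03 -1.400e-03]
blk [  -0.6  -73.9 -144.9] [ 2.8738e+00 -2.8000e-03  1.3000e-03]
```

```bash
python3 - <<'E'
from h import *
R=down(np.deg2rad(-3.3+90)); b=[.5202,.0292]
move_pose([*b,.115],R); hold(.4)
print(read_tool_pos(),read_t())
f0=np.array(read_ft_force())
movel([*b,.075],vel=.1); hold(.3)
print(read_tool_pos(),np.array(read_ft_force())-f0)
im=read_camera("wrist"); cv2.imwrite("pics/w3.png",cv2.resize(im,(800,600),interpolation=cv2.INTER_CUBIC))
im=read_camera("scene"); cv2.imwrite("pics/s3.png",cv2.resize(im[170:260,230:330],None,fx=6,fy=6,interpolation=cv2.INTER_CUBIC))
E
```

```text
[0.52023172 0.02899394 0.11500303] 9.6333
[0.52062242 0.02917776 0.07554699] [-0.5310425  -0.44906876  0.585143  ]
```

View pics/w3.png

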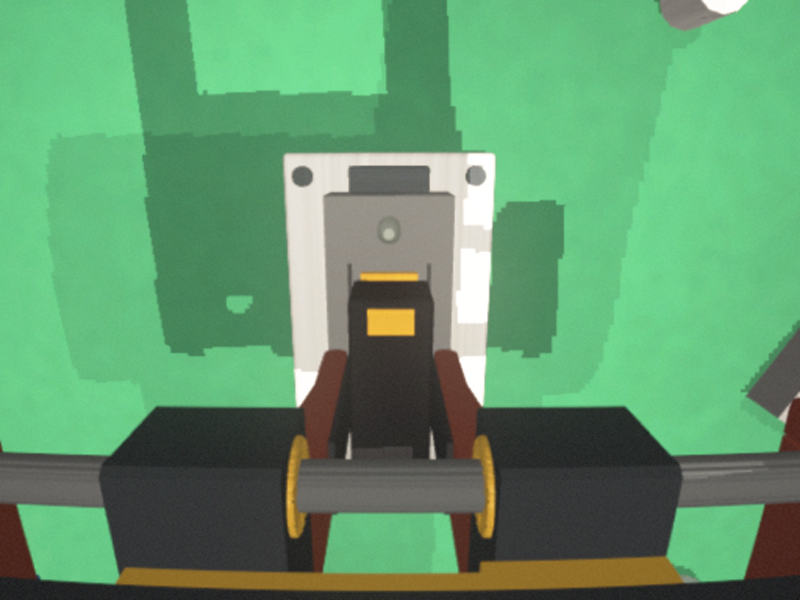

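View pics/s3.png

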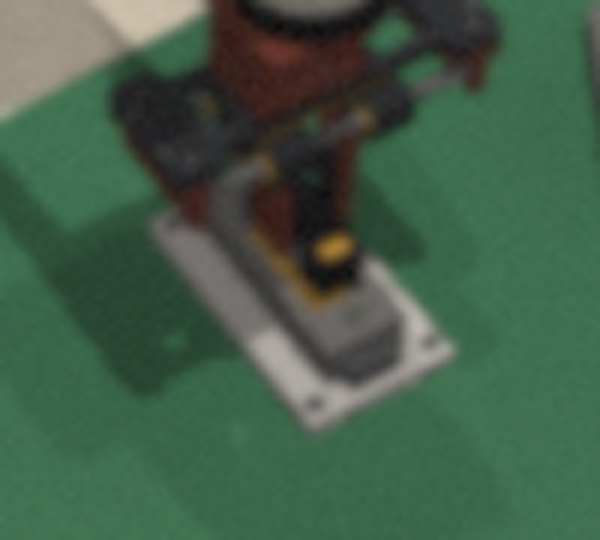

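The held block (columns 350–431, row 281) lines up with the well slot (349–430). Lowering while watching the force.

```bash
python3 - <<'E'
from h import *
b=[.5202,.0292]
f0=np.array(read_ft_force())
ok=True
for z in [.067,.064,.061,.0595]:
    movel([*b,z],vel=.05); hold(.15)
    f=np.array(read_ft_force())-f0; print(z,np.round(read_tool_pos(),4),f.round(1),read_t())
    if f[2]>4 : ok=z<.0605; break
print(ok)
if ok:
    ungrasp(); print(read_opening()); movel([*b,.12],vel=.25)
    p=[.46,.0292,.2]
    move_pose([.5202,.0292,.2],down(np.deg2rad(86.7))); 
    hold(.2); M=camera_model("wrist"); im=read_camera("wrist"); import pickle; pickle.dump(M,open("w4.pkl","wb"))
    cv2.imwrite("pics/w4_raw.png",im); cv2.imwrite("pics/w4.png",cv2.resize(im[95:255,180:310],None,fx=3.7,fy=3.7,interpolation=cv2.INTER_CUBIC)); print(read_t())
E
```

```text
0.067 [0.52   0.0292 0.0668] [-0.7  0.4 -0. ] 11.0417
0.064 [0.5192 0.0293 0.0636] [-2.1  1.1 -1. ] 11.4417
0.061 [0.5194 0.0293 0.0607] [-3.6  1.3 -1. ] 11.8417
0.0595 [0.5194 0.0293 0.0596] [-4.8  2.3  3.8] 12.2417
True
0.08792390524716957
14.3583
```

View pics/w4.png

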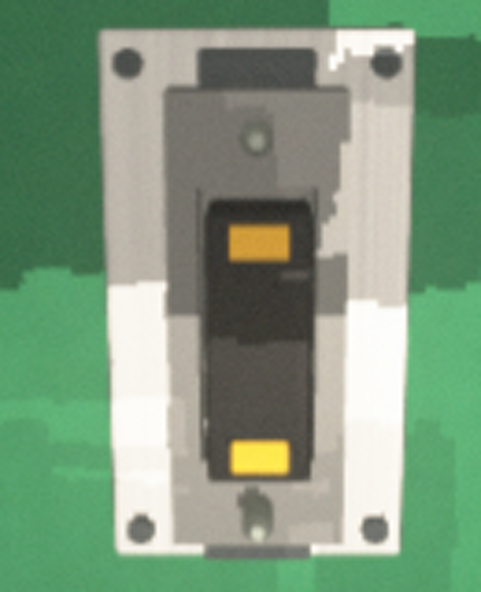

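The block is in the well. Measuring its height plausibility and the offset.

```bash
python3 - <<'E'
from fit import *
M=pickle.load(open("w4.pkl","rb")); g=(.52,.0296,np.deg2rad(-3.3))
def p(l): return [(180+(x+.5)/3.7-.5,95+(y+.5)/3.7-.5) for x,y in l]
def ob(hx,hy,z,s=-1): return [(s*a*hx,s*b*hy,z) for a,b in [(1,1),(1,-1),(-1,-1),(-1,1)]]
for z in (.055,.060): fit(M,ob(.034,.013,z),p([(206,203),(312,203),(312,478),(208,478)]),g); fit(M,[(-.0263,0,z),(.0263,0,z)],p([(260,243),(260,457)]),g)
print("dow");fit(M,[(-.049,0,.056),(.049,0,.056)],p([(257,138),(258,530)]),g)
print("rim");fit(M,ob(.06,.023,.038),p([(165,89),(349,89),(343,543),(174,545)]),g)
print("holes");fit(M,ob(.063,.034,.012),p([(128,64),(387,64),(375,530),(141,530)]),g)
E
```

```text
[0.5207 0.0301] deg -3.12 res mm [[0.5, -0.5], [0.4, 0.5], [-0.5, -0.0], [-0.4, 0.0]]
[0.5227 0.0301] deg -3.29 res mm [[0.6, -0.0], [-0.6, 0.0]]
[0.5194 0.0302] deg -3.12 res mm [[-0.1, -0.7], [-0.1, 0.7], [0.1, 0.2], [0.2, -0.2]]
[0.5214 0.0302] deg -3.29 res mm [[0.1, -0.0], [-0.1, 0.0]]
dow
[0.5198 0.0297] deg -3.17 res mm [[-0.1, 0.0], [0.1, -0.0]]
rim
[0.5204 0.0297] deg -3.11 res mm [[-0.0, -0.5], [-0.1, 0.5], [0.3, 0.2], [-0.2, -0.2]]
holes
[0.5211 0.0297] deg -3.32 res mm [[3.1, 0.1], [3.1, -0.3], [-3.1, -0.0], [-3.1, 0.2]]
```

Block is within ~1 mm, upright, top at z≈55 mm. Now the upper half.

```bash
python3 - <<'E'
from h import *
import pickle
R=down(np.deg2rad(-34.46+90)); b=[.5296,.2524]
move_pose([*b,.09],R); hold(.3)
movel([*b,.024],vel=.08); hold(.3); print(read_tool_pos(),read_ft_force())
grab(40); print("open",read_opening(),read_t())
movel([*b,.14],vel=.15); hold(.2)
M=camera_model("wrist");im=read_camera("wrist"); pickle.dump((M,read_tool_pos(),read_eef_rot()),open("w5.pkl","wb"))
cv2.imwrite("pics/w5_raw.png",im); cv2.imwrite("pics/w5.png",cv2.resize(im[150:350,150:400],None,fx=3,fy=3,interpolation=cv2.INTER_CUBIC))
print(read_tool_pos(),read_opening(),read_ft_force(),read_t())
E
```

```text
[0.52984268 0.25249714 0.02441504] [-0.68726231 -0.08371059  0.82041846]
open 0.04592836946280644 17.6417
[0.52905449 0.25222728 0.13907932] 0.04555417636286943 [-0.29037736 -0.53037194 -0.89004323] 18.8167
```

View pics/w5.png

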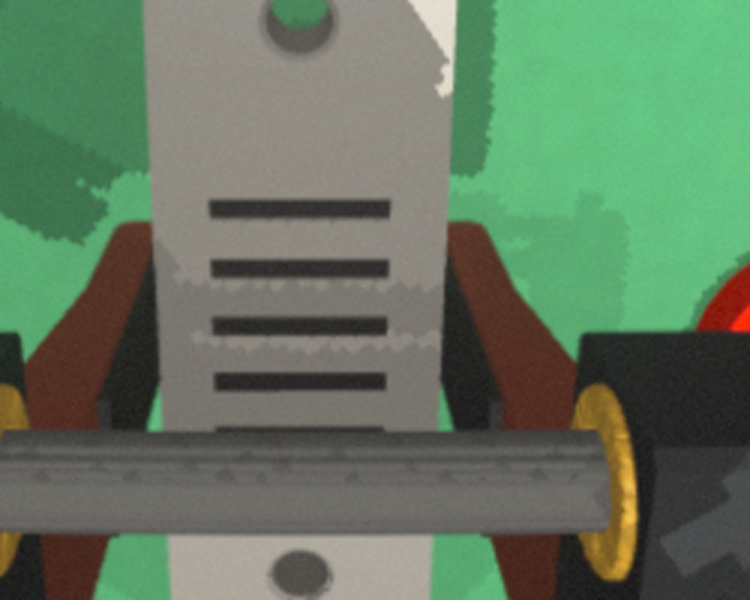

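Upper half held squarely: holes at crop (300,18) and (301,572). Checking the in-hand offset.

```bash
python3 - <<'E'
from h import *
import pickle
M,p,R=pickle.load(open("w5.pkl","rb")); R=np.array(R);p=np.array(p)
im=cv2.imread("pics/w5_raw.png"); cv2.imwrite("pics/w5b.png",cv2.resize(im[115:185,190:310],None,fx=6,fy=6,interpolation=cv2.INTER_CUBIC))
for z in (0,):
  for x,y in [(299,18),(301,572),(210,208),(390,208),(214,382),(386,382)]:
    w=at("wrist",150+(x+.5)/3-.5,150+(y+.5)/3-.5,p[2]-z,M); print(np.round(R.T@(w-p)*1000,1))
E
```

```text
[  0.7 -49.4   0.1]
[ 1.  47.9 -0.1]
[-13.1 -19.8   0. ]
[ 14.8 -19.8   0. ]
[-13.2  10.4   0. ]
[14.9 10.3 -0. ]
```

View pics/w5b.png

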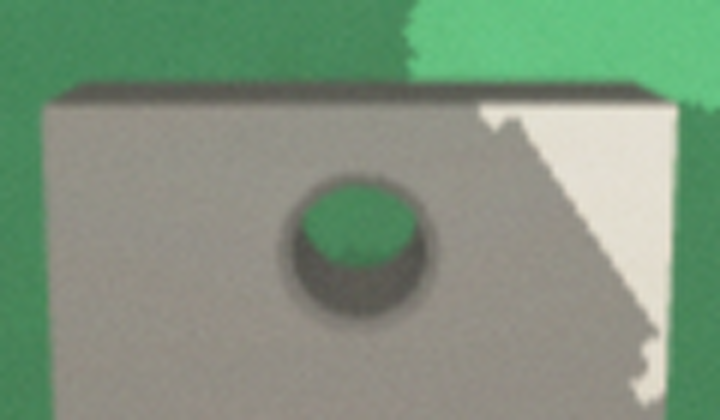

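```bash
python3 - <<'E'
from h import *
R=down(np.deg2rad(-3.2+90)); b=[.5207,.0289]
move_pose([*b,.125],R); hold(.3)
movel([*b,.09],vel=.1); hold(.4)
print(read_tool_pos(),read_ft_force(),read_t())
im=read_camera("wrist"); cv2.imwrite("pics/w6.png",cv2.resize(im[80:340,120:400],None,fx=2.3,fy=2.3,interpolation=cv2.INTER_CUBIC))
im=read_camera("scene"); cv2.imwrite("pics/s6.png",cv2.resize(im[170:260,230:330],None,fx=6,fy=6,interpolation=cv2.INTER_CUBIC))
E
```

```text
[0.52094221 0.02885244 0.09036308] [-0.64093521 -0.22569667 -0.83700733] 20.925
```

View pics/w6.png

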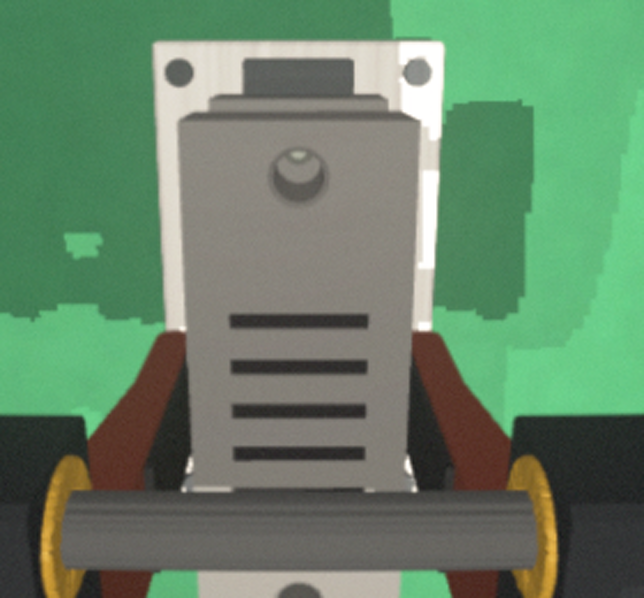

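View pics/s6.png

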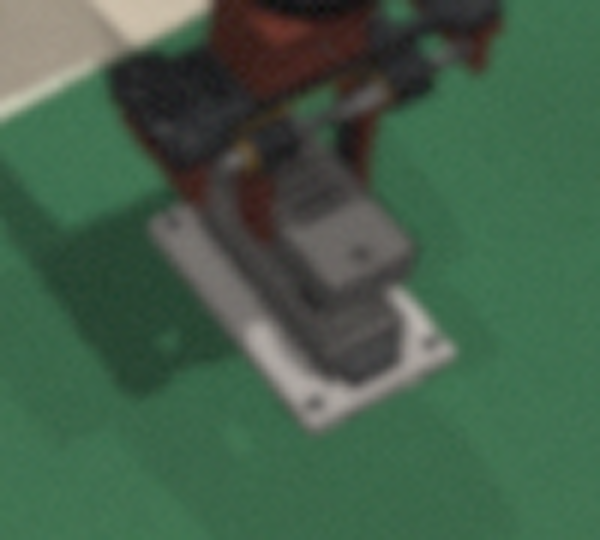

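The dowel tip shows in the far hole at (299,153), laterally centred on the hole (299,175). Descending under force watch.

```bash
python3 - <<'E'
from h import *
b=[.5207,.0289]
f0=np.array(read_ft_force())
for z in [.082,.078,.074,.071,.068]:
    movel([*b,z],vel=.05); hold(.2)
    f=np.array(read_ft_force())-f0; print(z,np.round(read_tool_pos(),4),f.round(1),np.round(read_wrist_torque(),2),read_t())
    if np.linalg.norm(f)>12: break
im=read_camera("wrist"); cv2.imwrite("pics/w7.png",cv2.resize(im[80:340,120:400],None,fx=2.3,fy=2.3,interpolation=cv2.INTER_CUBIC))
E
```

```text
0.082 [0.5207 0.0289 0.082 ] [-0.9 -0.2  1.3] [0.03 0.04 0.  ] 21.5333
0.078 [0.5207 0.0289 0.078 ] [-1.   0.6  1.7] [ 0.01 -0.03 -0.02] 21.9833
0.074 [0.5208 0.0289 0.074 ] [0.5 0.1 0.9] [0.01 0.02 0.  ] 22.4333
0.071 [0.5208 0.0289 0.071 ] [-0.4  0.5  0.9] [0.03 0.01 0.03] 22.8833
0.068 [0.5208 0.0289 0.068 ] [-1.1 -0.2  1.3] [ 0.07  0.03 -0.03] 23.3333
```

View pics/w7.png

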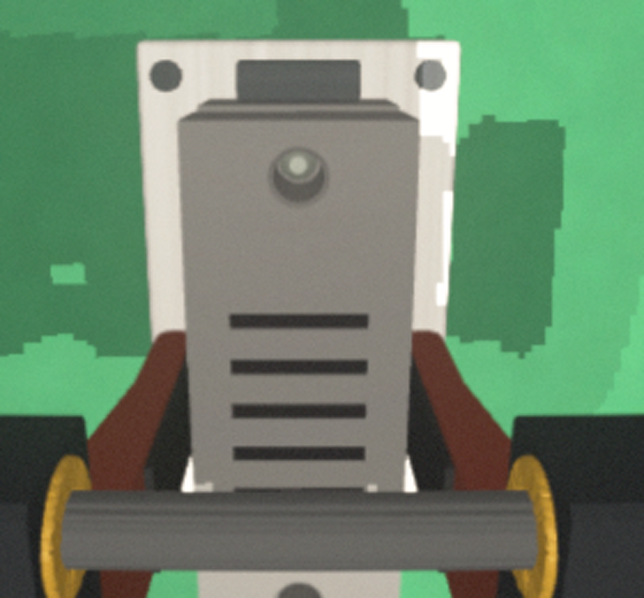

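Dowels are in the holes with no side load. Pressing shut.

```bash
python3 - <<'E'
from h import *
b=[.5207,.0289]
grab(60)
f0=np.array([-.6,-.2,-.84])
for z in [.0665,.065,.064,.063,.0622,.0616,.061,.0605,.060]:
    movel([*b,z],vel=.03); hold(.25)
    f=np.array(read_ft_force())-f0; print(z,np.round(read_tool_pos(),4),f.round(1),round(read_opening(),4),read_t())
    if f[2]>25: break
im=read_camera("wrist"); cv2.imwrite("pics/w8.png",cv2.resize(im[80:340,120:400],None,fx=2.3,fy=2.3,interpolation=cv2.INTER_CUBIC))
im=read_camera("scene"); cv2.imwrite("pics/s8.png",cv2.resize(im[170:260,230:330],None,fx=6,fy=6,interpolation=cv2.INTER_CUBIC))
E
```

```text
0.0665 [0.521  0.0289 0.0667] [1.5 0.4 2.9] 0.0453 24.1
0.065 [0.5209 0.0289 0.0651] [1.5 0.4 4.7] 0.0456 24.6
0.064 [0.5209 0.0289 0.0641] [1.9 0.6 5.5] 0.0457 25.1
0.063 [0.5209 0.0289 0.0631] [ 2.1 -0.9  6.3] 0.045 25.6
0.0622 [0.521  0.0289 0.0623] [ 2.5 -0.1  7.2] 0.0453 26.1
0.0616 [0.521  0.0289 0.0619] [ 0.3 -0.2  9.5] 0.0462 26.6
0.061 [0.521  0.0289 0.0619] [-0.8 -0.2 15.7] 0.0458 27.1
0.0605 [0.521  0.0289 0.0619] [-2.2 -0.2 21.7] 0.0455 27.6
0.06 [0.521  0.0289 0.0619] [-2.7  0.  26.6] 0.0455 28.1
```

View pics/w8.png

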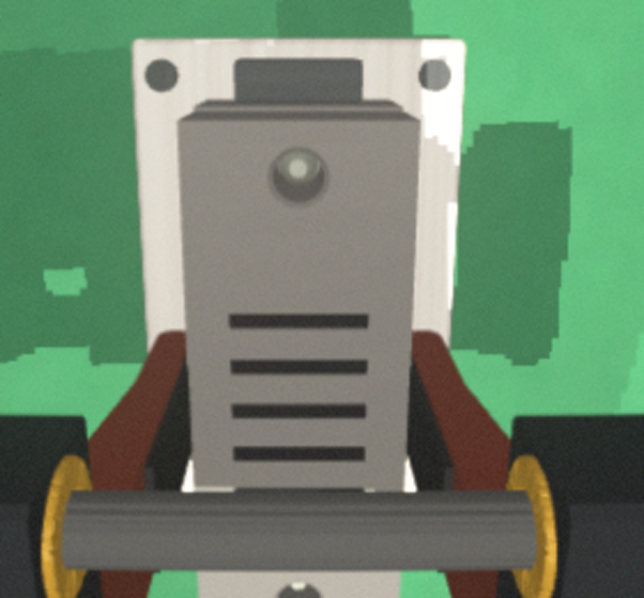

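View pics/s8.png

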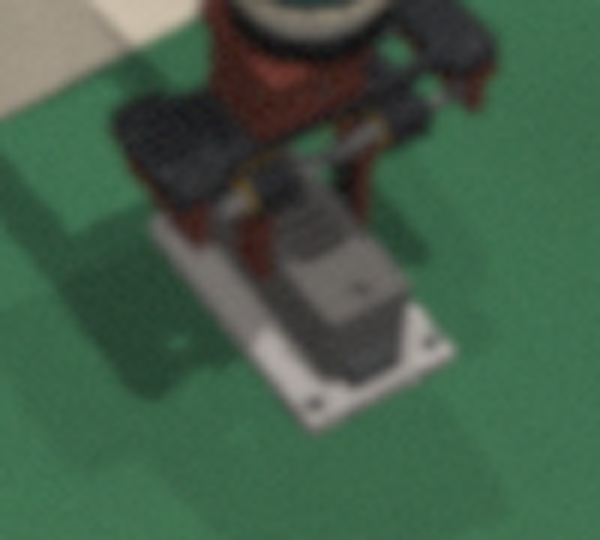

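The spring ramp, then a hard stop at TCP z 61.9 mm (expected ≈62). The scene picture shows no gap, and both dowel tips are in their holes. Handing in while pressed.

```bash
python3 - <<'E'
from h import *
hold(.3); print(read_tool_pos(),read_ft_force(),read_opening(),read_t())
finish_job()
E
```

```text
[0.52099134 0.02888057 0.06187136] [-3.57457468 -0.24700088 25.51725063] 0.04547322558669208 28.5
the job is handed in; nothing more can be done
```

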